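# Feel for the hidden release of the bench tool case

### The arm

A 6-joint arm with a two-finger parallel gripper is mounted at the origin on a cart in front of the work surface, level with it; the furniture and walls round the work are solid. World frame = base frame: x ahead of the robot, y to its left, z up, the work surface at z = 0. Lengths are in mm, angles in rad, forces in N, time in s.
With the tool pointing down it reaches from about 375 to 925 mm from the base axis. Payload 5.7 kg.
Tool frame: the origin (TCP) lies on the centre line of the jaws, within the pads' length; the fingertips stand 8 mm ahead of it and the grasp point (between the pads) lies 11 mm behind it (tip_extent is the distance from the TCP to the fingertips, in mm); z points along the fingers, y is the line along which they close (so a half turn about z gives the same grasp; the last joint's range is limited). The gripper opens to 88 mm and grips with 3 to 60 N. Pads are 20 mm wide; open, the fingers measure 115 mm over their backs; the gripper's body (75 mm by 178 mm) begins 61 mm behind the grasp point.
Start: joints at [-1.36, 0.359, 1.51, -0, 1.272, -0.115], TCP at [192.024, -568.41, 230.623] pointing down, gripper open.
Joint ranges: [-2.97, 2.97], [-1.01, 2.36], [0.21, 2.38], [-0.96, 4.11], [0.2, 2.71], [-2.98, 2.98]. Speed limits (rad/s): [2.39, 2.39, 3.14, 3.14, 3.14, 3.14].

### API

Orientations are given as a rotation vector (axis times angle).
In Python, from rig import state, read_camera, sign_off, tip_extent gives the robot as it stands.
- The arm moves only by the shell command python3 -m crank 'ROWS'. ROWS is JSON, a list of rows, each a list of 3 entries, a list of its own where there are three numbers: the turn, a rotation vector about the tool's x, y, z in rad, then the shift along the tool's x, y, z in mm, then the closure, from 0 (fully open) to 1 (shut). A call has 1 to 12 rows; each row shifts and turns the commanded pose from where the row before left it, along the tool's axes as they then stand; what a row does not reach is not made up. A row lasts 1/10 s, in which the tool goes at most 50 mm and 8.59 degrees, less where a joint would pass 70% of its speed; a pose out of reach is approached as far as the arm can. A call with a gripper value outside its range is refused whole. The fingers move at their own pace and stop on an object; the grip force is fixed at half the most. Time passes only in rows, so rows that do not move let the fingers close. It gives the time, the measured TCP pose, the force, the opening and the grip force at its end, in the units of the state.
- state(): the state, without advancing time (a new reading comes with each control period).
- read_camera(name): name is "side" or "top" or "wrist"; returns a dict with "img" (420x560x3 uint8, blue, green, red), "z_map" (420x560 float32, mm along the optical axis (not along the pixel's ray), 0 where there is no reading), "camera_matrix" (3x3 intrinsics, pixels), "dist_coeffs" ([k1, k2, p1, p2, k3] as OpenCV has them; the pictures are not rectified), "view" (4x4, takes a point from world to camera coordinates). Camera axes: x right, y up, looking along -z (the intrinsics and any distortion apply to the point x, -y, -z); pixel columns grow to the right and rows downward; lengths in mm; the calibration is good to about 2 mm. A picture is of the moment at which its call begins.
- sign_off(): hands the job in; it is judged then, once.
The state is a dict: "t": time; "joint_positions": joint angles; "joint_vel": joint speeds; "tau": joint torques, N m; "position": TCP position; "eef_rot": TCP orientation; "wrist_force": force on the tool from outside, world axes, zero at the start; "torque": the same for the moment, N m; "finger_gap": finger opening in mm; "grip_force": force on a finger pad.
Only numpy, scipy, OpenCV 4.12 (cv2) and the standard library are available. Lean on these libraries where they do the work, as an engineer would, in place of code of your own. Each camera call takes 0.05 s, during which the arm holds its last target. There are 200 camera calls.

### The job

The shallow tool case screwed to the bench has a drawer with no pull: its release sits in a finger notch hidden somewhere along the dark metal edge rail on top of the case, at the back. Put a fingertip on the rail at its left end, feel along the rail for the notch, and press the release inside it down until the drawer springs out; then take the hand away so that the release comes back up. Do not force anything, and leave the loose things on and around the case where they lie, neither pushed nor picked up.

Things in the scene. Friction and masses are not known exactly. Their poses are not given: they have to be found in the camera images.
- case: Shallow wooden tool case, rigid, fixed to the bench, 140 mm (own x, front to back) x 360 mm (own y) x 62 mm high to its wooden top, with a 3 mm high screw tab sticking out 21 mm at each end. Origin: centre of its underside. Own -x: drawer front, facing the robot; +y: its left end; z up; turned up to 0.25 rad. On top, at the back, only the edge rail stands (see edge_left).
- edge_left (a point): Upper face of the rigid dark steel edge rail, on its centre line, 20 mm from its left end; start feeling within about 60 mm of here. The rail is 28 mm wide, 350 mm long (case y -175 to +175 mm), centred on case x = +52 mm, its flat upper face at z = 75 mm, 13 mm above the wooden top. This point: case (52, 155, 75) mm.
- edge_right (a point): The like point 20 mm from the rail's right end, case (52, -155, 75) mm. Feel along the line from edge_left to here. The rail has one notch, 42 mm long, open to front and back; its centre lies anywhere from case y = -50 to +50 mm, new at every start and not told. Its floor is the release pad, of the same steel, 40 x 27 mm, 8 mm below the rail's upper face.
- release (a joint): How far the release pad in the notch is pressed down, 0 (up) to 0.008 m (bottomed). Spring: about 3 N to start it, 5.5 N at the bottom. The latch lets go at about 0.005 m; the pad springs up again when let go.
- drawer (a joint): How far the drawer is out, towards the case's own -x: 0 shut and latched, 0.06 m fully sprung out. It cannot be pulled while latched; a spring drives it out by itself, in under a second, once the release is pressed, and holds it there. Its front is a 338 x 46 mm wooden board, below the case top.
- blank: Bystander, loose: faceted light wooden block 58 x 31 x 30 mm, lying on the case's wooden top, in front of the rail. Origin: centre of its underside.
- strop: Bystander, loose: thin wooden strop block 118 x 26 x 12 mm, lying on the case's wooden top, in front of the rail. Origin: centre of its underside.
- walnut: Bystander, loose: rough dark wooden bar 217 x 52 x 41 mm, lying on the bench beyond the right end of the case, front to back. Origin: centre of its underside.
- disc: Bystander, loose: flat round wooden disc 64 mm across, 12 mm thick, lying on the thin dark cutting mat behind the case, to the left. Origin: centre of its underside.

How it is judged (in metres and radians):
On the way, in this order (a step that is already met when the one before it is completed fails the run):
1. a fingertip touches the rail near its left end, the release still up (contact force between the fingers and case above 0.5 N and horizontal distance between the grasp point and edge_left below 0.07 m and height (world z) of the grasp point above 0.07 m and value of joint release below 0.002 m), for 0.05 s.
2. a finger presses the release in the notch (value of joint release above 0.0035 m and contact force between the fingers and case above 1 N), for 0.05 s.
3. the drawer has sprung out (value of joint drawer above 0.05 m), for 0.2 s.
At the end, for the whole second after the job is handed in: The drawer stands sprung out (more than 50 of its 60 mm), the release is up again (pressed less than 2 mm), and the four loose things are within 20 mm of where they began (value of joint drawer above 0.05 m and value of joint release below 0.002 m and distance of each of blank, strop, walnut, disc from where it was at the start of the episode below 0.02 m); the robot touches nothing.
It fails at once if a loose bystander is pushed or carried 20 mm from its place (not (distance of each of blank, strop, walnut, disc from where it was at the start of the episode below 0.02 m)).
It fails at once if a loose bystander is lifted (height (world z) of any of blank, strop above 0.08 m or height (world z) of any of walnut, disc above 0.02 m).
It fails at once if the case is forced (more than 60 N) (contact force between the arm and case above 60 N).
It fails at once if the case is forced with the fingers (more than 60 N) (contact force between the fingers and case above 60 N).
It also fails if it takes over 58 s, if anything falls off the work surface, if the arm or the gripper's body presses on something with over 40 N, if the wrist force passes 120 N, or if a joint passes its speed limit or range.

## Working session

There is one attempt and no reset: what is moved stays moved. The work goes in short steps, Python scripts to look and compute and a shell command to move; the robot and the scene stay as the last step left them, time stands still between calls to the robot, and variables do not carry over. Pictures are saved under pics/ and viewed, at most 10 in all, crops included, and the job is handed in when it is done.

```bash
mkdir -p pics; ls; cat > h.py <<'E'
import numpy as np, cv2
from rig import state, read_camera, sign_off, tip_extent
def cloud(c):
    z=c["z_map"].astype(float);h,w=z.shape
    v,u=np.mgrid[:h,:w]
    p=cv2.undistortPoints(np.stack([u,v],-1).reshape(-1,1,2).astype(np.float64),np.array(c["camera_matrix"]),np.array(c["dist_coeffs"])).reshape(h,w,2)
    P=np.stack([p[...,0]*z,-p[...,1]*z,-z,np.ones_like(z)],-1)
    W=P@np.linalg.inv(np.array(c["view"])).T
    W=W[...,:3];W[z==0]=np.nan
    return W
E
python3 - <<'E'
from h import *
print(state(),tip_extent)
for n in("top","side"):
    c=read_camera(n);cv2.imwrite(f"pics/{n}.png",c["img"]);np.save(n+".npy",cloud(c))
    W=np.load(n+".npy");m=(W[...,2]>71)&(W[...,2]<80)
    print(n,m.sum(),np.nanmin(W[m],0),np.nanmax(W[m],0))
E
```

```text
pics
{'t': 0.0, 'joint_positions': array([-1.36009051e+00,  3.59485592e-01,  1.51144239e+00,  1.62435907e-07,
        1.27246949e+00, -1.15095893e-01]), 'joint_vel': array([-0.00044861, -0.00024145,  0.0014679 , -0.00213765, -0.00118879,
        0.00060205]), 'tau': array([ 1.18633878e-03, -5.15363503e+01, -2.70727909e+01,  6.72357995e-02,
        3.49328842e-02, -1.28571273e-04]), 'position': array([ 191.89425638, -567.77473966,  229.81733722]), 'eef_rot': array([-3.09822213e+00, -5.09215241e-01,  1.35154382e-04]), 'wrist_force': array([-0.36360165, -0.09720126, -0.46114902]), 'torque': array([ 0.02967852, -0.01534105, -0.01811438]), 'grip_force': 0.0, 'finger_gap': 87.8833651233364} 8.0
top 2450 [ 469.83488798 -288.99686451   71.03094864] [652.81357892 373.80634977  79.98958592]
side 3088 [ -67.26090922 -292.31796742   71.00057404] [2934.19290389 1414.60394499   79.99800415]
```

View pics/top.png

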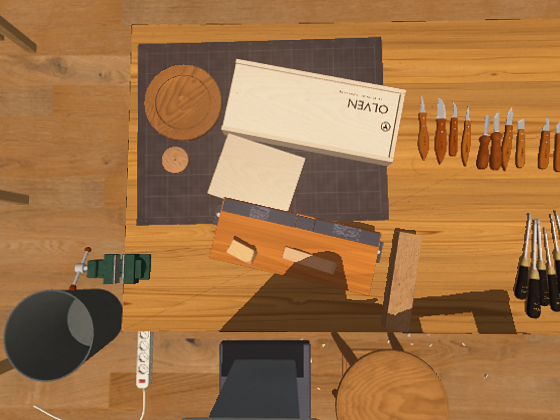

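View pics/side.png

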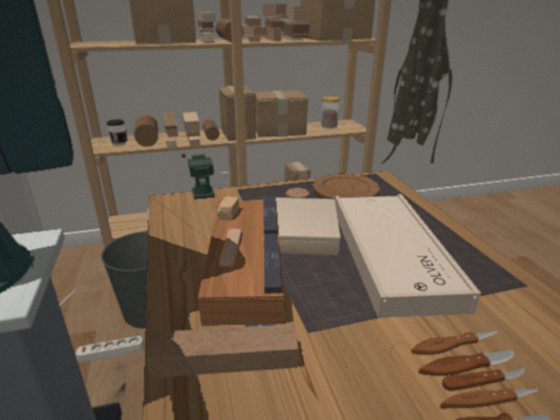

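The top view shows the case turned clockwise, with the rail running from about (222,203) to (380,240). The blank is at (240,250), the strop at (310,262), the walnut at (403,280) and the disc at (175,160). Pale boxes stand right behind the case. The side view hints at a gap in the rail near (271,232).

```bash
python3 - <<'E'
from h import *
from scipy.optimize import minimize
img=cv2.imread("pics/top.png");W=np.load("top.npy");S=np.load("side.npy")
# wooden top
def sel(W,z0,z1): 
    m=(W[...,2]>z0)&(W[...,2]<z1)&(W[...,0]>380)&(W[...,0]<720)&(abs(W[...,1])<300);return m
m=sel(W,58,79)
n,l,st,ce=cv2.connectedComponentsWithStats(m.astype(np.uint8))
k=1+np.argmax(st[1:,4]);print(st[k],ce[k])
P=W[l==k]
r=cv2.minAreaRect(P[:,:2].astype(np.float32));print("top+rail rect",r,np.median(P[:,2]))
dark=(img.max(2)<110)
q=W[(l==k)&(W[...,2]>70)]
r2=cv2.minAreaRect(q[:,:2].astype(np.float32));print("rail rect",r2,len(q),np.median(q[:,2]))
# axis
c=np.array(r2[0]);b=cv2.boxPoints(r2);e=sorted([(np.linalg.norm(b[i]-b[i-1]),i) for i in range(4)])[-1][1]
d=b[e]-b[e-1];d/=np.linalg.norm(d);d*=np.sign(d[1]);nrm=np.array([d[1],-d[0]])
print("y axis",d,"yaw",np.arctan2(-d[0],d[1]))
for nm,C in(("top",W),("side",S)):
    Q=C[np.isfinite(C[...,2])];s=(Q[:,:2]-c)@d;t=(Q[:,:2]-c)@nrm
    print(nm,[(int(a),round(float(np.median(Q[k,2])),1) if (k:=(abs(s-a)<5)&(abs(t)<9)&(Q[:,2]>40)&(Q[:,2]<100)).sum() else None) for a in range(-190,191,10)])
# boxes behind
for x,y in[(257,173),(300,100),(403,280),(240,250),(310,262),(175,160)]:print((x,y),W[y,x].round(0))
E
```

```text
[ 210  197  172   98 9813] [298.12595537 245.24151636]
top+rail rect ((549.970703125, -105.0421142578125), (359.60919189453125, 139.97825622558594), 76.97380828857422) 62.3558387022249
rail rect ((552.002685546875, -105.84559631347656), (349.2723083496094, 127.85338592529297), 76.96398162841797) 2427 74.11831874637414
y axis [0.22556365 0.9742284 ] yaw -0.22752157
top [(-190, None), (-180, 61.4), (-170, 61.3), (-160, 61.7), (-150, 61.1), (-140, 61.4), (-130, 61.6), (-120, 61.3), (-110, 61.3), (-100, 61.7), (-90, 61.3), (-80, 61.8), (-70, 61.2), (-60, 61.2), (-50, 61.8), (-40, 61.4), (-30, 61.4), (-20, 61.3), (-10, 61.7), (0, 61.3), (10, 61.5), (20, 61.9), (30, 61.9), (40, 61.9), (50, 62.0), (60, 61.3), (70, 61.3), (80, 61.3), (90, 61.8), (100, 60.9), (110, 61.8), (120, 61.1), (130, 61.4), (140, 61.7), (150, 61.6), (160, 61.4), (170, 62.0), (180, 61.0), (190, None)]
side [(-190, None), (-180, 53.7), (-170, 62.4), (-160, 62.4), (-150, 62.3), (-140, 62.2), (-130, 62.0), (-120, 62.4), (-110, 62.1), (-100, 62.2), (-90, 62.2), (-80, 62.0), (-70, 62.2), (-60, 62.4), (-50, 62.4), (-40, 62.3), (-30, 62.4), (-20, 62.0), (-10, 62.3), (0, 62.2), (10, 62.0), (20, 62.6), (30, 62.0), (40, 62.3), (50, 62.5), (60, 62.0), (70, 62.0), (80, 62.1), (90, 62.0), (100, 62.0), (110, 62.3), (120, 61.8), (130, 62.1), (140, 62.0), (150, 61.8), (160, 61.9), (170, 61.9), (180, 61.5), (190, None)]
(257, 173) [714. -19.  47.]
(300, 100) [ 886. -118.   43.]
(403, 280) [ 473. -345.   40.]
(240, 250) [539.  13.  90.]
(310, 262) [ 513. -137.   71.]
(175, 160) [753. 181.  10.]
```

```bash
python3 - <<'E'
from h import *
a=-0.2272;ex=np.array([np.cos(a),np.sin(a)]);ey=np.array([-ex[1],ex[0]]);c=np.array([550,-105.])
for nm in("top","side"):
    C=np.load(nm+".npy");Q=C[np.isfinite(C[...,2])];x=(Q[:,:2]-c)@ex;y=(Q[:,:2]-c)@ey
    print(nm,[(b,round(float(np.median(Q[k,2])),1) if (k:=(abs(y-b)<3)&(abs(x-52)<9)&(Q[:,2]>40)&(Q[:,2]<100)).sum() else None) for b in range(-78,79,6)])
    k=(abs(x-52)<25)&(abs(y)<160)&(Q[:,2]>72)&(Q[:,2]<80);print("rail x range",np.percentile(x[k],[2,98]))
    for n,z0,z1 in(("blank",80,100),("strop",66,79)):
        k=(Q[:,2]>z0)&(Q[:,2]<z1)&(x<33)&(x>-75)&(abs(y)<180)
        if k.sum():print(n,np.percentile(x[k],[2,98]),np.percentile(y[k],[2,98]))
for p in(155,60,-60,-155):print(p,c+52*ex+p*ey)
from scipy.spatial.transform import Rotation as R
s=state();print(R.from_rotvec(s["eef_rot"]).as_matrix().round(3)); print(ex,ey)
E
```

```text
top [(-78, 74.1), (-72, 73.6), (-66, 74.7), (-60, 74.6), (-54, 74.4), (-48, 74.0), (-42, 74.7), (-36, 74.4), (-30, 67.1), (-24, 66.6), (-18, 67.1), (-12, 66.2), (-6, 66.7), (0, 67.1), (6, 66.9), (12, 74.3), (18, 74.9), (24, 74.4), (30, 74.6), (36, 74.2), (42, 74.5), (48, 74.3), (54, 74.5), (60, 74.6), (66, 74.8), (72, 74.1), (78, 75.3)]
rail x range [38.39836192 65.40581105]
blank [-57.83312949 -21.61452825] [ 81.48447587 136.53295329]
strop [-40.73149774 -10.37498946] [-93.07297379  78.995646  ]
side [(-78, 75.3), (-72, 75.3), (-66, 75.4), (-60, 75.0), (-54, 75.4), (-48, 75.1), (-42, 75.1), (-36, 75.0), (-30, 74.4), (-24, None), (-18, 67.1), (-12, 67.1), (-6, 66.8), (0, 67.4), (6, 67.2), (12, 71.7), (18, 75.0), (24, 74.9), (30, 75.4), (36, 74.9), (42, 75.5), (48, 74.8), (54, 74.9), (60, 75.1), (66, 75.3), (72, 75.0), (78, 75.0)]
rail x range [38.46980848 65.34312548]
blank [-57.83437371 -20.03250289] [ 79.22032029 133.75652133]
strop [-55.89352075 -10.23285651] [-95.29656279 112.00449177]
155 [635.57745452  34.30362263]
60 [614.1786696  -58.25496424]
-60 [ 587.1486255  -175.17107398]
-155 [ 565.74984059 -267.72966085]
[[ 0.947  0.32  -0.   ]
 [ 0.32  -0.947  0.002]
 [ 0.    -0.002 -1.   ]]
[ 0.97430091 -0.22525037] [0.22525037 0.97430091]
```

```bash
python3 -m crank '[[[0,0,0.138],[0,0,0],1],[[0,0,0.138],[0,0,0],1],[[0,0,0.138],[0,0,0],1],[[0,0,0.139],[0,0,0],1],[[0,0,0],[18.5,-43,0],1],[[0,0,0],[18.5,-43,0],1],[[0,0,0],[18.5,-43,0],1],[[0,0,0],[18.5,-43,0],1],[[0,0,0],[18.5,-43,0],1],[[0,0,0],[18.5,-43,0],1],[[0,0,0],[18.5,-43,0],1],[[0,0,0],[18.5,-43,0],1]]'
```

```text
t: 1.3
position: [414.3, -264.8, 230.5]
eef_rot: [-3.121, 0.356, 0.0]
wrist_force: [0.1, -0.2, 0.8]
finger_gap: 0.4
grip_force: 0.0
```

```bash
python3 -m crank '[[[0,0,0],[18.5,-43,0],1],[[0,0,0],[18.5,-43,0],1],[[0,0,0],[18.5,-43,0],1],[[0,0,0],[18.5,-43,0],1],[[0,0,0],[18.5,-43,0],1],[[0,0,0],[18.5,-43,0],1],[[0,0,0],[18.5,-43,0],1],[[0,0,0],[18.5,-43,0],1],[[0,0,0],[0,0,0],1],[[0,0,0],[0,0,0],1]]'
cat >> h.py <<'E'
from scipy.spatial.transform import Rotation as R
a=-0.2272;ex=np.array([np.cos(a),np.sin(a)]);ey=np.array([-ex[1],ex[0]]);c0=np.array([550,-105.])
def where():
    s=state();M=R.from_rotvec(s["eef_rot"]).as_matrix();p=s["position"]
    print("t",round(s["t"],2),"case xy",((p[:2]-c0)@ex).round(1),((p[:2]-c0)@ey).round(1),"tip z",(p+8*M[:,2])[2].round(1),"yaw",np.arctan2(M[1,0],M[0,0]).round(4),"tilt",M[:2,2].round(3),"F",s["wrist_force"].round(2),"gap",round(s["finger_gap"],1))
E
python3 -c "from h import *;where()"
```

```text
t: 2.3
position: [635.2, 36.1, 229.8]
eef_rot: [3.121, -0.353, -0.002]
wrist_force: [-0.2, 0.4, -1.0]
finger_gap: 0.3
grip_force: 0.0
t 2.3 case xy 51.2 156.7 tip z 221.8 yaw -0.225 tilt [-0.002 -0.   ] F [-0.16  0.38 -0.98] gap 0.3
```

```bash
python3 -m crank '[[[0,0,0],[1,0,35],1],[[0,0,0],[0,0,35],1],[[0,0,0],[0,0,35],1],[[0,0,0],[0,0,25],1],[[0,0,0],[0,0,8],1],[[0,0,0],[0,0,0],1],[[0,0,0],[0,0,0],1],[[0,0,0],[0,0,0],1]]';python3 -c "from h import *;where()"
```

```text
t: 3.1
position: [637.6, 34.6, 94.5]
eef_rot: [-3.121, 0.357, -0.005]
wrist_force: [-0.4, -0.2, -0.5]
finger_gap: 0.7
grip_force: 0.0
t 3.1 case xy 53.9 155.8 tip z 86.5 yaw -0.2275 tilt [ 0.003 -0.   ] F [-0.37 -0.23 -0.52] gap 0.7
```

```bash
python3 -m crank '[[[0,0,0],[-1,0,3],1],[[0,0,0],[0,0,3],1],[[0,0,0],[0,0,2],1],[[0,0,0],[0,0,1],1],[[0,0,0],[0,0,0],1]]';python3 -m crank '[[[0,0,0],[0,0,0.5],1],[[0,0,0],[0,0,0.5],1],[[0,0,0],[0,0,0],1]]';python3 -m crank '[[[0,0,0],[0,0,0.5],1],[[0,0,0],[0,0,0],1]]';python3 -c "from h import *;where()"
```

```text
t: 3.6
position: [635.3, 35.3, 83.6]
eef_rot: [-3.121, 0.356, 0.0]
wrist_force: [-1.2, 0.2, 0.3]
finger_gap: 0.9
grip_force: 0.0
t: 3.9
position: [635.4, 35.3, 83.4]
eef_rot: [-3.121, 0.356, -0.0]
wrist_force: [-1.4, -0.2, 6.2]
finger_gap: 1.0
grip_force: 3.0
t: 4.1
position: [635.5, 35.3, 83.4]
eef_rot: [-3.121, 0.356, -0.001]
wrist_force: [-3.5, -0.2, 9.3]
finger_gap: 0.5
grip_force: 4.7
t 4.1 case xy 51.7 155.9 tip z 75.4 yaw -0.2271 tilt [0. 0.] F [-3.46 -0.19  9.27] gap 0.5
```

```bash
python3 -m crank '[[[0,0,0],[0,0,-0.6],1],[[0,0,0],[0,5,0],1],[[0,0,0],[0,8,0],1],[[0,0,0],[0,8,0],1],[[0,0,0],[0,8,0],1],[[0,0,0],[0,8,0],1],[[0,0,0],[0,8,0],1]]';python3 -c "from h import *;where()"
```

```text
t: 4.8
position: [626.3, -8.8, 83.4]
eef_rot: [-3.12, 0.357, -0.004]
wrist_force: [1.3, 4.9, 5.7]
finger_gap: 0.3
grip_force: 2.9
t 4.8 case xy 52.7 110.9 tip z 75.4 yaw -0.2277 tilt [0.002 0.001] F [1.32 4.92 5.65] gap 0.3
```

Light, steady contact, so I keep feeling along.

```bash
python3 -m crank '[[[0,0,0],[0,8,0],1],[[0,0,0],[0,8,0],1],[[0,0,0],[0,8,0],1],[[0,0,0],[0,8,0],1],[[0,0,0],[0,8,0],1],[[0,0,0],[0,8,0],1],[[0,0,0],[0,8,0],1],[[0,0,0],[0,8,0],1],[[0,0,0],[0,8,0],1]]';python3 -c "from h import *;where()"; python3 -m crank '[[[0,0,0],[0,4,0],1],[[0,0,0],[0,4,0],1],[[0,0,0],[0,4,0],1]]';python3 -c "from h import *;where()"
```

```text
t: 5.7
position: [609.8, -79.0, 83.4]
eef_rot: [-3.12, 0.357, -0.003]
wrist_force: [1.7, 4.7, 5.6]
finger_gap: 0.3
grip_force: 3.1
t 5.7 case xy 52.5 38.8 tip z 75.4 yaw -0.2278 tilt [0.002 0.001] F [1.66 4.74 5.57] gap 0.3
t: 6.0
position: [607.2, -90.6, 83.3]
eef_rot: [-3.12, 0.357, -0.003]
wrist_force: [1.3, 4.6, 5.7]
finger_gap: 0.6
grip_force: 3.1
t 6.0 case xy 52.4 26.9 tip z 75.3 yaw -0.2279 tilt [0.002 0.001] F [1.29 4.63 5.69] gap 0.6
```

```bash
for i in 1 2 3; do python3 -m crank '[[[0,0,0],[0,4,0],1],[[0,0,0],[0,3,0],1]]' >/dev/null; python3 -c "from h import *;where()"; done
```

```text
t 6.2 case xy 52.4 19.9 tip z 75.4 yaw -0.2279 tilt [0.002 0.001] F [-0.01  5.51  6.79] gap 0.5
t 6.4 case xy 52.4 13.0 tip z 75.4 yaw -0.2278 tilt [0.002 0.001] F [1.35 4.55 5.11] gap 0.4
t 6.6 case xy 52.2 5.8 tip z 75.2 yaw -0.2278 tilt [0.002 0.001] F [1.59 2.03 3.78] gap 0.8
```

```bash
for i in 1 2; do python3 -m crank '[[[0,0,0],[0,4,0],1],[[0,0,0],[0,3,0],1]]' >/dev/null; python3 -c "from h import *;where()"; done
```

```text
t 6.8 case xy 51.0 -2.2 tip z 74.2 yaw -0.2273 tilt [-0.001 -0.   ] F [-0.29 -0.48  0.45] gap 0.5
t 7.0 case xy 51.3 -8.8 tip z 74.4 yaw -0.2274 tilt [-0.001  0.   ] F [-0.15  0.95  0.17] gap 0.5
```

Contact is lost at y ≈ -2, which agrees with the camera's notch at -33 to +10. I centre at -12 and go down.

```bash
python3 -m crank '[[[0,0,0],[0.5,3,0],1],[[0,0,0],[0,0,2],1],[[0,0,0],[0,0,3],1],[[0,0,0],[0,0,2],1],[[0,0,0],[0,0,1],1],[[0,0,0],[0,0,0],1]]';python3 -c "from h import *;where()"; python3 -m crank '[[[0,0,0],[0,0,1],1],[[0,0,0],[0,0,1],1],[[0,0,0],[0,0,0],1]]';python3 -c "from h import *;where()"
```

```text
t: 7.6
position: [598.2, -127.4, 74.8]
eef_rot: [-3.121, 0.356, 0.0]
wrist_force: [-1.3, -0.1, 2.2]
finger_gap: 0.3
grip_force: 0.8
t 7.6 case xy 52.0 -11.0 tip z 66.8 yaw -0.227 tilt [-0.  0.] F [-1.26 -0.15  2.22] gap 0.3
t: 7.9
position: [598.2, -127.5, 72.9]
eef_rot: [-3.121, 0.356, 0.0]
wrist_force: [-1.5, 0.7, 4.4]
finger_gap: 0.4
grip_force: 2.1
t 7.9 case xy 52.0 -11.0 tip z 64.9 yaw -0.2272 tilt [-0.  0.] F [-1.48  0.65  4.4 ] gap 0.4
```

The pad gives under spring force with no side jamming. I keep pressing in small steps.

```bash
python3 -m crank '[[[0,0,0],[0,0,1],1],[[0,0,0],[0,0,1],1],[[0,0,0],[0,0,1],1],[[0,0,0],[0,0,0.5],1],[[0,0,0],[0,0,0],1],[[0,0,0],[0,0,0],1],[[0,0,0],[0,0,0],1]]';python3 -c "
from h import *;where()
c=read_camera('side');cv2.imwrite('pics/s2.png',c['img']);W=cloud(c)
x=(W[...,:2]-c0)@ex;y=(W[...,:2]-c0)@ey;k=(x>-170)&(x<-75)&(abs(y)<150)&(W[...,2]>30)&(W[...,2]<58);print('drawer pts',k.sum(), np.percentile(x[k],[2,50]) if k.any() else '')"
```

```text
t: 8.6
position: [598.3, -127.5, 70.4]
eef_rot: [-3.121, 0.356, -0.001]
wrist_force: [-4.1, 1.1, 11.9]
finger_gap: 0.5
grip_force: 6.3
t 8.6 case xy 52.1 -11.0 tip z 62.4 yaw -0.2272 tilt [0. 0.] F [-4.08  1.13 11.91] gap 0.5
drawer pts 760 [-128.19525002 -119.61476887]
```

The drawer front now sits about 60 mm out. I lift straight up and away.

```bash
python3 -m crank '[[[0,0,0],[0,0,-3],1],[[0,0,0],[0,0,-5],1],[[0,0,0],[0,0,-10],1],[[0,0,0],[0,0,-30],1],[[0,0,0],[0,0,-40],1],[[0,0,0],[0,0,-40],1],[[0,0,0],[0,0,-20],1],[[0,0,0],[0,0,0],1],[[0,0,0],[0,0,0],1],[[0,0,0],[0,0,0],1],[[0,0,0],[0,0,0],1]]';python3 -c "
from h import *;where()
A=[]
for n in('side','top'):
  c=read_camera(n);A.append(c['img']);W=cloud(c)
  x=(W[...,:2]-c0)@ex;y=(W[...,:2]-c0)@ey;k=(x>-170)&(x<-75)&(abs(y)<150)&(W[...,2]>30)&(W[...,2]<58);print('drawer pts',k.sum(), np.percentile(x[k],[2,50]) if k.any() else '')
  k=(abs(x-52)<8)&(abs(y+11)<12)&(W[...,2]<90);print('pad z',np.median(W[k][:,2]) if k.any() else None)
cv2.imwrite('pics/end.png',np.hstack([A[0][150:,140:420],A[1][150:,180:460]]))"
```

```text
t: 9.75
position: [597.2, -127.3, 215.4]
eef_rot: [-3.121, 0.356, 0.005]
wrist_force: [0.2, -0.5, -0.4]
finger_gap: 0.4
grip_force: 0.0
t 9.75 case xy 51.0 -11.1 tip z 207.4 yaw -0.2272 tilt [-0.003  0.001] F [ 0.2  -0.53 -0.36] gap 0.4
drawer pts 761 [-128.15730454 -119.529233  ]
pad z 67.08397522128519
drawer pts 608 [-128.45852655 -121.764286  ]
pad z None
```

View pics/end.png

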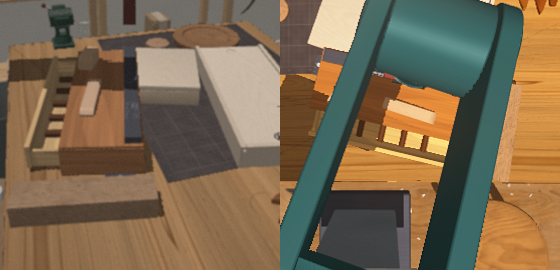

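The drawer stands out (at (45,110) in the left half), the blank, strop and walnut lie where they were, the pad is back up at z = 67 mm, and the hand is clear.

```bash
python3 -c "from rig import *;print(sign_off())"
```

```text
the job is handed in; nothing more can be done
None
```

I found the notch by feel along the rail (12 mm right of the case centre, where the camera depth also showed it) and pressed the release; the drawer sprang out about 60 mm, the release came back up, the loose things look unmoved, and the job is handed in (sign-off returned no verdict).

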